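# Find and mark the balance point of a tester crossbar

## Task

The silver crossbar of the key tester lies tail-down across the blue ridge of the balancing stand. Slide it lengthways over the ridge until it tips up and stays level on the ridge by itself, then slide the red marker along the bar until it is centred over the ridge, and leave the bar balanced level there, marked and untouched. Keep the bar on the stand all the while, never press hard on the ridge, and leave the other things on the table alone.

Things in the scene. Friction and masses are not known exactly. Their poses are not given: they have to be found in the camera images.
- stand: balancing stand, fixed: dark grey base plate 130 x 320 x 12 mm; origin at the centre of its underside on the table, y axis along the bar, x axis along the ridge in its middle. 125 mm from the ridge on each side a black rest roller (16 mm thick, 44 mm long) on a weak damped plunger sinks under the bar's heavy end to a stop (top 49 mm above the table): slope 0.09 rad. Rocking dies out in 1 to 2 s.
- ridge: the fulcrum, a blue steel ridge fixed across the middle of the stand, 44 mm long along x; its top is a flat land only 12 mm wide (along y). Origin in its middle, 12 mm above the table; axes as the stand's. It normally carries only the bar, 6 to 8 N; more than 25 N on it would damage the land.
- ridge_top (a point): centre of the ridge's flat top, 60 mm above the table. With the bar's balance point over the 12 mm land the bar stays level; beyond it, once let go, it tips freely onto the roller of its heavy side. While held or pushed, friction keeps it from tipping.
- bar: crossbar, loose, silver: 400 mm long (own y), 24 wide (x), 18 high (z), black end caps; origin mid-underside; 0.6 to 0.8 kg. A steel weight fixed unseen inside puts its balance point up to 45 mm either side of its middle. Starts with its middle about 64 mm on the stand's -y side of the ridge, its -y end down on the -y roller, its axes roughly as the stand's.
- rider (a joint): place of the red marker along the bar, m: 0 with its white line at the bar's middle, growing towards the bar's +y, range -0.18 to 0.18; starts between -0.165 and -0.120. It slides with about 1 N of friction and stays where it is left. It weighs 10 g: shifting it by 150 mm shifts the balance point by about 2 mm.
- rider_mark (a point): middle of the white line on top of the red marker, 29 mm above the bar's underside. The marker is a saddle 34 mm wide across the bar, 20 mm along it, reaching from 4 mm to 29 mm above the bar's underside; pinch it across its 34 mm width.
- air_cylinder: spare pneumatic cylinder, silver barrel 26 mm thick with a copper-coloured tip, 140 mm long, lying on the table; origin under its barrel. Bystander.
- star_knob: black five-lobed clamping knob, 40 mm across, 14 mm high; origin at the centre of its underside. Bystander.
- driver: screwdriver lying on the table; origin at the middle of its underside. Bystander.
- tip_tray: blue open tray 130 x 90 x 35 mm with one divider; origin at the centre of its underside. Bystander.
- collar: steel shaft collar, ring 36 mm across, 12 mm high; origin at the centre of its underside. Bystander.
- offcut: brown timber offcut 120 x 70 x 35 mm; origin at the centre of its underside. Bystander.
- clamp_block: small aluminium block 35 x 30 x 30 mm; origin at the centre of its underside. Bystander.

How it is judged:
On the way:
1. the bar has tipped up and stays level on the ridge by itself, nothing touching it (angle between bar's own z axis and vertical below 0.03 rad and contact force between bar and ridge above 3 N and contact force between each of the arm, the fingers and bar below 0.1 N), for 0.8 s.
At the end, for the whole second after the job is handed in: The bar rests on the ridge, level within 0.03 rad, at rest and untouched, and the white line of the red marker stands over the middle of the ridge within 6 mm along the bar (angle between bar's own z axis and vertical below 0.03 rad and contact force between bar and ridge above 3 N and y of rider_mark in the frame of ridge between -0.006 and 0.006 m and contact force between the fingers and bar below 0.1 N and linear speed of bar below 0.01 m/s and angular speed of bar below 0.05 rad/s).
It fails at once if the ridge was loaded with more than 25 N (contact force between anything else and ridge above 25 N).
It fails at once if the bar was lifted off the stand (its middle more than 30 mm above the ridge's top) or dropped off it (below 35 mm) (height (world z) of bar above 0.09 m or height (world z) of bar below 0.035 m).
It fails at once if another thing on the table was shifted more than 20 mm (distance of any of air_cylinder, star_knob, driver, tip_tray, collar, offcut, clamp_block from where it was at the start of the episode above 0.02 m).
It also fails if it takes over 67 s, if anything falls off the work surface, if the arm or the gripper's body presses on something with over 40 N, if the wrist force passes 120 N, or if a joint passes its speed limit or range.

## Robot

A 6-joint arm with a two-finger parallel gripper is mounted at the origin on the work surface. World frame = base frame: x ahead of the robot, y to its left, z up, the work surface at z = 0. Lengths are in m, angles in rad, forces in N, time in s.
With the tool pointing down it reaches from about 0.3 to 0.825 m from the base axis. Payload 5.4 kg.
Tool frame: the origin (TCP) lies at the very end of the fingers, on their centre line; the grasp point (between the pads) lies 19 mm behind it; z points along the fingers, x is the direction in which the jaws open and shut, and the axes are right-handed (so a half turn about z gives the same grasp; the last joint's range is limited). The gripper opens to 92 mm and grips with 3 to 60 N. Pads are 20 mm wide; open, the fingers measure 128 mm over their backs; the gripper's body (75 mm by 189 mm) begins 69 mm behind the grasp point.
Start: joints at [1.124, 0.158, 1.597, -0, 1.386, -0.21], TCP at [0.135, 0.559, 0.215] pointing down, gripper open.
Joint ranges: [-2.91, 2.91], [-0.94, 2.29], [0.18, 2.7], [-1.29, 4.43], [0.17, 2.64], [-3, 3]. Speed limits (rad/s): [2.57, 2.57, 3.14, 3.14, 3.14, 3.14].

## Interface

Orientations are given as a rotation vector (axis times angle).
In Python, from workcell import bot gives the robot as it stands. Calls block until the motion is done:
- bot.goto(position, orientation): joint-space move of the TCP to a pose.
- bot.line_to(position, rot=None, max_speed=0.15): straight line of the TCP; rot=None keeps the orientation; max_speed is the mean speed in m/s.
- bot.set_joints(angles): joint-space move.
- bot.set_gripper(opening, newtons=None): opening from 0.0 (shut) to 1.0 (fully open); newtons is the grip in N (None keeps the last); returns when the fingers have stopped.
- bot.hold(seconds).
- bot.inverse_kinematics(position, orientation): joint angles nearest the present ones, or None.
- bot.read_camera(name): name is "scene" or "top" or "wrist"; returns a dict with "pixels" (384x512x3 uint8, blue, green, red), "fx", "fy", "cx", "cy" (pixels), "k1" (the pictures are not rectified: a ray, as slopes to the right and down, at radius r is drawn at 1 + k1 r^2 times it, then the intrinsics apply), "R" (3x3) and "t" (3): a world point X has camera coordinates R X + t. Camera axes: x right, y down, z forward; pixel columns grow to the right and rows downward; lengths in m; the calibration is good to about 2 mm. A picture is of the moment at which its call begins. There is no depth.
A pose or a line that the arm cannot do raises bot.MotionError and nothing moves.
- bot.job_done(): hands the job in, once; it reports no verdict.
Readings, each from a call of its own:
- bot.current_clock(): time.
- bot.current_joints(): joint angles.
- bot.current_joint_vel(): joint speeds.
- bot.current_effort(): joint torques, N m.
- bot.current_ee_pos(): TCP position.
- bot.current_tool_rot(): TCP orientation.
- bot.current_contact_force(): force on the tool from outside, world axes, zero at the start.
- bot.current_ft_torque(): the same for the moment, N m.
- bot.current_opening(): opening from 0.0 (shut) to 1.0 (fully open).
Only numpy, scipy, OpenCV 4.12 (cv2) and the standard library are available. Lean on these libraries where they do the work, as an engineer would, in place of code of your own. Each camera call takes 0.05 s, during which the arm holds its last target. There are 200 camera calls.

## Working session

There is one attempt and no reset: what is moved stays moved. The work goes in short steps, each a Python script; the robot and the scene stay as the last script left them, time stands still between calls to the robot, and variables do not carry over. Pictures are saved under pics/ and viewed, about 8 in all and at most 12, crops included, and the job is handed in when it is done.

```bash
mkdir -p pics; ls; python3 - <<'E'
from workcell import bot
import cv2,numpy as np
for n in("scene","top"):
    c=bot.read_camera(n); cv2.imwrite(f"pics/{n}0.png",c["pixels"])
    print(n,c["fx"],c["fy"],c["cx"],c["cy"],c["k1"],np.round(c["R"],3).tolist(),np.round(c["t"],3).tolist(), "pos",(-np.array(c["R"]).T@np.array(c["t"])).round(3))
a=cv2.imread("pics/scene0.png");b=cv2.imread("pics/top0.png")
cv2.imwrite("pics/top0b.png",cv2.resize(b,(800,600)))
print(bot.current_clock(),bot.current_contact_force(),bot.current_tool_rot())
E
```

```text
pics
scene 355.6979291390342 355.6979291390342 252.6156487989943 189.981111368806 0.019018649842600197 [[-0.554, 0.832, -0.001], [0.676, 0.45, -0.584], [-0.485, -0.324, -0.812]] [0.231, -0.37, 1.143] pos [0.933 0.345 0.713]
top 458.446536665585 458.446536665585 256.80111629248313 195.9779795008008 -0.07025767955947224 [[0.011, -1.0, -0.03], [-0.999, -0.009, -0.044], [0.044, 0.03, -0.999]] [0.121, 0.553, 1.125] pos [0.502 0.092 1.152]
0.1 [-0.42015359 -0.16066632  0.77598503] [ 2.46776535e+00  1.94299470e+00 -2.29780401e-03]
```

View pics/top0b.png

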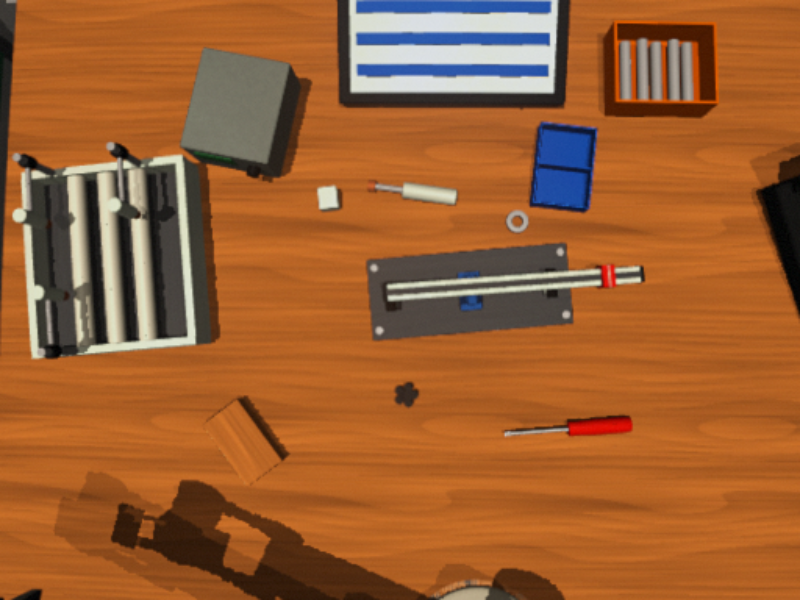

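View pics/scene0.png

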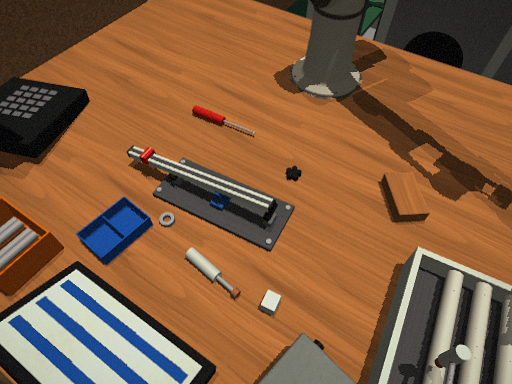

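The top view shows the stand in the middle at about (470,290) in the 800 px picture. The bar runs from (388,291) to (642,273), with the marker at (608,275) on the −y (right) side. The stand screws are at (374,268), (560,252), (566,314) and (380,331). The area around the bar's right end is clear.

```bash
cat > h.py <<'E'
from workcell import bot
import cv2,numpy as np
from scipy.spatial.transform import Rotation as Ro
def ray(c,uv,z):
    "pixels (N,2) -> world points on plane(s) z"
    uv=np.atleast_2d(np.asarray(uv,float)); d=(uv-[c["cx"],c["cy"]])/[c["fx"],c["fy"]]
    s=d.copy()
    for _ in range(8): s=d/(1+c["k1"]*(s**2).sum(1,keepdims=True))
    R=np.array(c["R"]);w=np.c_[s,np.ones(len(s))]@R; o=-R.T@np.array(c["t"])
    return o+w*((z-o[2])/w[:,2])[:,None]
def proj(c,X):
    p=np.atleast_2d(X)@np.array(c["R"]).T+np.array(c["t"]); s=p[:,:2]/p[:,2:]
    return s*(1+c["k1"]*(s**2).sum(1,keepdims=True))*[c["fx"],c["fy"]]+[c["cx"],c["cy"]]
def red(c,box=None):
    h=cv2.cvtColor(c["pixels"],cv2.COLOR_BGR2HSV)
    return ((h[...,0]<4)|(h[...,0]>175))&(h[...,1]>190)&(h[...,2]>100)
E
python3 - <<'E'
from h import *
c=bot.read_camera("top");im=c["pixels"].astype(int);k=1.5625
P=[]
for u,v in[(374,268),(560,252),(566,314),(380,331)]:
    u,v=int(u/k),int(v/k); w=im[v-6:v+7,u-6:u+7].sum(2); m=np.argwhere((w>330)&(np.ptp(im[v-6:v+7,u-6:u+7],axis=2)<40)); P.append(m.mean(0)[::-1]+[u-6,v-6]); print(len(m),P[-1])
P=ray(c,P,.014);print(P.round(4),P.mean(0).round(4))
d=(P[0]-P[1])+(P[3]-P[2]);print("yaw",np.arctan2(-d[0],d[1]), [np.linalg.norm(P[i]-P[(i+1)%4]).round(4) for i in range(4)])
h=cv2.cvtColor(c["pixels"],cv2.COLOR_BGR2HSV)
b=(h[...,0]>100)&(h[...,0]<125)&(h[...,1]>150)&(h[...,2]>60); b[:165]=0;b[205:]=0
y,x=np.nonzero(b);print("blue",x.min(),x.max(),y.min(),y.max(),len(x), ray(c,[[x.mean(),y.mean()]],.05))
# bar: bright low-sat
m=((h[...,1]<70)&(h[...,2]>110));m[:160]=0;m[205:]=0;m[:,:245]=0;m[:,420:]=0
m=cv2.morphologyEx(m.astype(np.uint8),cv2.MORPH_OPEN,np.ones((3,3)))
y,x=np.nonzero(m);print("bar",x.min(),x.max()); 
for u in range(250,412,20): v=y[x==u]; print(u,v.min() if len(v) else 0,v.max() if len(v) else 0, end=" | ")
r=red(c);r[160:205]&=1;r[:160]=0;r[205:]=0
y,x=np.nonzero(r);print("red",x.min(),x.max(),y.min(),y.max(),x.mean(),y.mean())
cv2.imwrite("pics/crop1.png",cv2.resize(c["pixels"][150:220,230:420],None,fx=4,fy=4,interpolation=cv2.INTER_CUBIC))
E
```

```text
21 [239. 171.]
21 [358.0952381  160.80952381]
21 [362. 201.]
23 [242.2173913  211.08695652]
[[ 0.6139  0.1715  0.014 ]
 [ 0.6418 -0.1247  0.014 ]
 [ 0.5419 -0.1343  0.014 ]
 [ 0.514   0.1622  0.014 ]] [0.5779 0.0187 0.014 ]
yaw 0.09384032771459128 [np.float64(0.2975), np.float64(0.1004), np.float64(0.2979), np.float64(0.1003)]
blue 293 307 174 197 109 [[0.56800561 0.01971968 0.05      ]]
bar 248 409
250 182 192 | 270 180 190 | 290 179 189 | 310 177 187 | 330 176 186 | 350 174 184 | 370 173 183 | 390 0 0 | 410 0 0 | Traceback (most recent call last):
  File "<stdin>", line 16, in <module>
numpy._core._exceptions._UFuncOutputCastingError: Cannot cast ufunc 'bitwise_and' output from dtype('int64') to dtype('bool') with casting rule 'same_kind'
```

```bash
cat >> h.py <<'E'
S=np.array([.5779,.0187,0]);YAW=.094
A=np.array([[np.cos(YAW),-np.sin(YAW),0],[np.sin(YAW),np.cos(YAW),0],[0,0,1]])
def W(p): return S+A@np.array(p,float)     # stand->world
def L(X): return (np.atleast_2d(X)-S)@A    # world->stand
def on_bar(c,uv,slope=.09,h=.018,y0=-.006):
    "stand coords of pixel on bar surface h above underside"
    z=.06+h
    for _ in range(6): p=L(ray(c,uv,z))[0]; z=.06+h+slope*(p[1]-y0)
    return p
def orient(flip):
    x=A[:,0]*(-1 if flip else 1);z=np.array([0,0,-1.]);return Ro.from_matrix(np.c_[x,np.cross(z,x),z]).as_rotvec()
E
python3 - <<'E'
from h import *
c=bot.read_camera("top")
for uv in[(250.,187),(310,182),(370,178),(411,174.7)]: print(on_bar(c,uv).round(4))
r=red(c);r[:160]=0;r[205:]=0;y,x=np.nonzero(r);print("red",x.min(),x.max(),y.min(),y.max(),on_bar(c,(x.mean(),y.mean()),h=.029).round(4))
for f in(0,1): print(f,bot.inverse_kinematics(W([0,-.30,.15]),orient(f)),bot.inverse_kinematics(W([0,.2,.15]),orient(f)))
cv2.imwrite("pics/crop1.png",cv2.resize(c["pixels"][150:220,230:420],None,fx=4,fy=4,interpolation=cv2.INTER_CUBIC))
E
```

```text
[0.0028 0.1217 0.0895]
[ 0.0034 -0.0191  0.0768]
[ 0.0017 -0.163   0.0639]
[ 0.0019 -0.264   0.0548]
red 385 393 170 183 [ 0.0015 -0.2057  0.071 ]
0 [-6.13333970e-01  4.43450775e-01  1.37664180e+00 -8.88178420e-16
  1.32150007e+00 -7.07333970e-01] [ 1.70310635e-01  2.76609576e-01  1.58997842e+00 -8.88178420e-16
  1.27500466e+00  7.63106345e-02]
1 [-6.13333970e-01  4.43450775e-01  1.37664180e+00 -4.44089210e-16
  1.32150007e+00  2.43425868e+00] None
```

View pics/crop1.png

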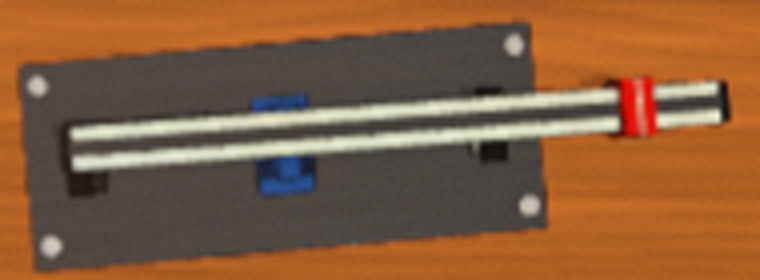

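The screws give the stand pose. The bar is centred at stand y ≈ −0.064 with its tail end at −0.264, and the marker is at −0.206 (rider ≈ −0.142). I'll push the tail's end cap with closed fingers in small steps, backing off each time to check for tipping.

```bash
cat >> h.py <<'E'
def state(z=None):
    "red marker in scene cam near the bar -> (stand y of marker if tilted, if level, rise fraction needs expected y)"
    c=bot.read_camera("scene"); m=red(c).astype(np.uint8)
    n,lab,st,cen=cv2.connectedComponentsWithStats(m)
    best=None
    for i in range(1,n):
        if st[i,4]<25: continue
        p=L(ray(c,cen[i],.075))[0]
        if abs(p[0])<.03 and -.26<p[1]<.1 and(best is None or st[i,4]>best[0]): best=(st[i,4],cen[i])
    return c,best
def rise(ym,x=.002):
    "0 tilted .. 1 level, given the marker's stand y"
    c,b=state()
    if b is None: return None
    t=proj(c,W([x,ym,.06+.0235+.09*(ym+.006)]))[0];l=proj(c,W([x,ym,.0835]))[0]
    d=l-t; return float((b[1]-t)@d/(d@d)),b[1].round(1),t.round(1),l.round(1)
E
python3 - <<'E'
from h import *
print("initial",rise(-.2057))
bot.set_gripper(0.0); o=orient(0)
bot.goto(W([.002,-.31,.12]),o);bot.line_to(W([.002,-.295,.040]),max_speed=.15)
print(bot.current_clock(),rise(-.2057),bot.current_contact_force())
bot.line_to(W([.002,-.260,.040]),max_speed=.06);print(bot.current_contact_force())
bot.line_to(W([.002,-.266,.040]),max_speed=.05);bot.hold(.4)
c=bot.read_camera("top");r=red(c);r[:160]=0;r[205:]=0;y,x=np.nonzero(r);print("red",on_bar(c,(x.mean(),y.mean()),h=.029).round(4))
print(bot.current_clock(),rise(-.2057+.014))
cv2.imwrite("pics/s2.png",bot.read_camera("scene")["pixels"])
E
```

```text
initial (-0.03846423669253408, array([147.9, 153.6]), array([146.3, 154. ]), array([144.5, 148.9]))
5.7 (-0.16145804771499492, array([148.1, 154.2]), array([146.3, 154. ]), array([144.5, 148.9])) [ 0.83057939 -0.58909017  0.19337844]
[ 1.39931886 -2.76857111  2.24997884]
red [ 0.0022 -0.1909  0.0724]
7.2 (-0.13793733479631184, array([153.1, 155.6]), array([150.9, 155.7]), array([149.2, 151. ]))
```

View pics/s2.png

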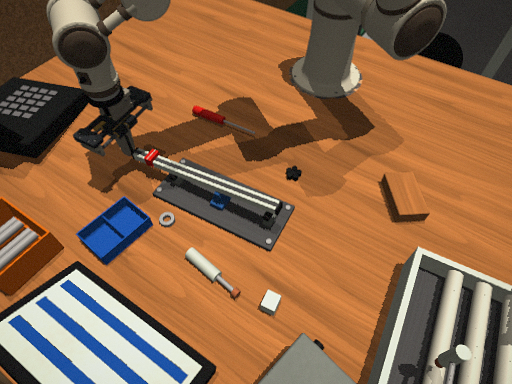

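The picture shows the bar still tail-down. The pusher is at (130,155) and the marker at (153,156). Pushing works cleanly, so I'll continue in 6 mm steps.

```bash
python3 - <<'E'
from h import *
y=-.260
for i in range(16):
    y+=.006
    bot.line_to(W([.002,y,.040]),max_speed=.05); f=bot.current_contact_force()
    bot.line_to(W([.002,y-.006,.040]),max_speed=.05); bot.hold(.45)
    r=rise(y+.069); print(round(y,3),round(bot.current_clock(),2),f.round(1),r and (round(r[0],2),r[1]))
    if r is None: break
    if r[0]>.2:
        bot.hold(.5);r2=rise(y+.069);print("again",r2[0])
        if r2[0]>.35:break
E
```

```text
-0.254 8.46 [-0.3 -1.5  0.5] (-0.19, array([155.3, 156.7]))
-0.248 9.62 [ 0.6 -1.6  1. ] (-0.28, array([156.8, 158. ]))
-0.242 10.78 [ 0.2 -1.   0.5] (-0.24, array([158.8, 158.6]))
-0.236 11.93 [ 1.6 -1.9  0.3] (-0.25, array([161.2, 159.2]))
-0.23 13.09 [ 0.1 -1.2  1.1] (-0.26, array([162.9, 160.1]))
-0.224 14.25 [ 1.6 -1.8  0.6] (-0.32, array([164.9, 161.1]))
-0.218 15.41 [ 0.4 -2.1  2.2] (-0.22, array([166.9, 161.4]))
-0.212 16.57 [ 1.  -1.5  0.8] (-0.33, array([168.9, 162.6]))
-0.206 17.73 [ 0.2 -2.6  1.1] (0.73, array([170.3, 159.7]))
again 0.6757459927229182
```

```bash
python3 - <<'E'
from h import *
y=-.2045
bot.line_to(W([.002,y,.042]),max_speed=.03);bot.line_to(W([.002,y-.008,.042]),max_speed=.05)
bot.hold(1.2);r=rise(y+.069);print(r,bot.current_clock())
bot.line_to(W([.002,y-.04,.05]),max_speed=.15);bot.line_to(W([.002,y-.04,.15]),max_speed=.2)
c=bot.read_camera("top");m=red(c);m[:155]=0;m[205:]=0;yy,x=np.nonzero(m)
print("red n",len(x),on_bar(c,(x.mean(),yy.mean()),slope=0,h=.029).round(4))
bot.set_gripper(.6)
bot.line_to(W([.002,-.136,.19]),max_speed=.2)
w=bot.read_camera("wrist");im=w["pixels"];cv2.imwrite("pics/w3.png",im)
print(proj(w,W([0,0,.06])),proj(w,W([0.002,-.136,.089])),bot.current_clock())
cv2.imwrite("pics/s3.png",bot.read_camera("scene")["pixels"][100:260,90:340])
s=cv2.imread("pics/s3.png");cv2.imwrite("pics/m3.png",np.vstack([cv2.resize(s,(512,328)),im])[:,:])
cv2.imwrite("pics/m3.png",cv2.resize(cv2.imread("pics/m3.png"),None,fx=.84,fy=.84))
E
```

```text
(0.6699064244503169, array([170.5, 160.2]), array([169.6, 162.9]), array([168.7, 159.6])) 20.2417
red n 91 [ 0.0037 -0.1338  0.089 ]
[[254.19636698  53.99668479]] [[256.12311434 193.04607363]] 23.0
```

View pics/m3.png

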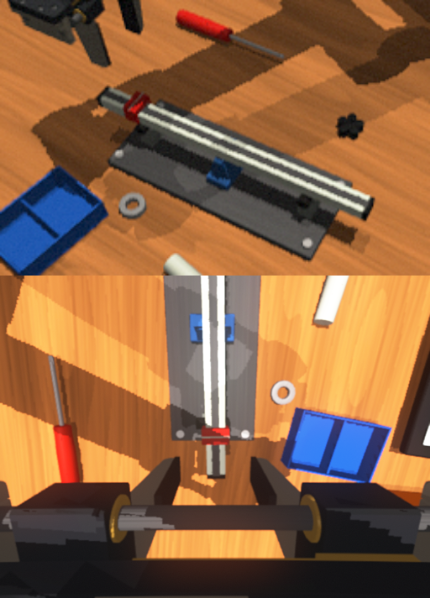

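The scene crop shows the bar lifted clear and level on the blue ridge. The wrist view shows the marker at about (254,190) and the ridge at about (252,62), both in wrist pixels. Next I'll measure them in the wrist picture.

```bash
cat >> h.py <<'E'
def wristmeas(save=None):
    w=bot.read_camera("wrist");im=w["pixels"]
    if save: cv2.imwrite(save,im)
    h=cv2.cvtColor(im,cv2.COLOR_BGR2HSV)
    e=proj(w,W([0,0,.06]))[0]
    b=((h[...,0]>100)&(h[...,0]<125)&(h[...,1]>140)&(h[...,2]>50)).astype(np.uint8)
    n,lab,st,cen=cv2.connectedComponentsWithStats(b)
    out={"ridge":[(st[i,:5].tolist(),L(ray(w,cen[i],.06))[0].round(4)) for i in range(1,n) if st[i,4]>20 and np.hypot(*(cen[i]-e))<70]}
    m=red(w); yy,xx=np.mgrid[:384,:512]; q=L(ray(w,np.c_[xx.ravel(),yy.ravel()],.089)).reshape(384,512,3)
    m&=(abs(q[...,0])<.03)&(abs(q[...,1])<.22); y,x=np.nonzero(m)
    out["red"]=(len(x),x.min(),x.max(),y.min(),y.max(),L(ray(w,[[(x.min()+x.max())/2,(y.min()+y.max())/2]],.089))[0].round(4)) if len(x) else None
    wh=(h[...,1]<90)&(h[...,2]>120)&(abs(q[...,0]-.003)<.015)   # white line between red rows
    return out
E
python3 - <<'E'
from h import *
print(wristmeas()); w=bot.read_camera("wrist")
cv2.imwrite("pics/w4.png",cv2.resize(w["pixels"][20:230,190:320],None,fx=2.8,fy=2.8,interpolation=cv2.INTER_CUBIC))
E
```

```text
{'ridge': [([227, 46, 13, 31, 295], array([-0.0225, -0.0048,  0.06  ])), ([269, 46, 10, 31, 193], array([ 0.0196, -0.0041,  0.06  ]))], 'red': (245, np.int64(241), np.int64(272), np.int64(181), np.int64(200), array([ 0.0021, -0.1337,  0.089 ]))}
```

View pics/w4.png

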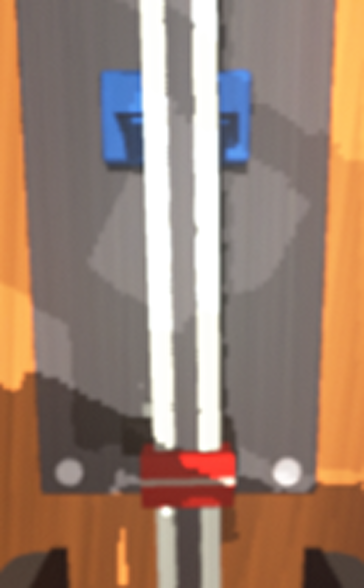

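```bash
python3 - <<'E'
from h import *
bot.line_to(W([.0025,-.1345,.11]),max_speed=.12);bot.line_to(W([.0025,-.1345,.067]),max_speed=.08)
bot.set_gripper(0.0,3);print("grip",bot.current_opening()*92,bot.current_contact_force(),bot.current_clock())
for y in(-.12,-.08,-.04,0.0):
    bot.line_to(W([.0027,y,.067]),max_speed=.035);print(y,bot.current_contact_force().round(2),bot.current_opening()*92)
bot.hold(.2);bot.set_gripper(.62);print(bot.current_clock())
bot.line_to(W([.0027,0,.10]),max_speed=.1);bot.line_to(W([.0027,-.05,.19]),max_speed=.15);bot.hold(.5)
print(wristmeas(),bot.current_clock())
w=bot.read_camera("wrist")["pixels"][20:230,170:340];s=bot.read_camera("scene");s0=s["pixels"][120:255,110:310]
cv2.imwrite("pics/m5.png",np.hstack([cv2.resize(w,(425,525)),cv2.copyMakeBorder(cv2.resize(s0,(375,253)),0,272,0,0,cv2.BORDER_CONSTANT)]))
E
```

```text
grip 34.06396845283641 [-0.26185435 -0.6073811   1.07360107] 25.0917
-0.12 [-0.69  1.1   0.58] 34.35467260175354
-0.08 [-1.92  0.52  1.53] 34.6793776624606
-0.04 [-2.92 -0.18  1.79] 35.351500151260694
0.0 [-2.24  1.38 -1.26] 34.17935895552324
30.25
{'ridge': [([228, 127, 10, 27, 172], array([-0.0236,  0.003 ,  0.06  ]))], 'red': (215, np.int64(240), np.int64(272), np.int64(141), np.int64(155), array([ 0.0027, -0.0039,  0.089 ]))} 32.1167
```

View pics/m5.png

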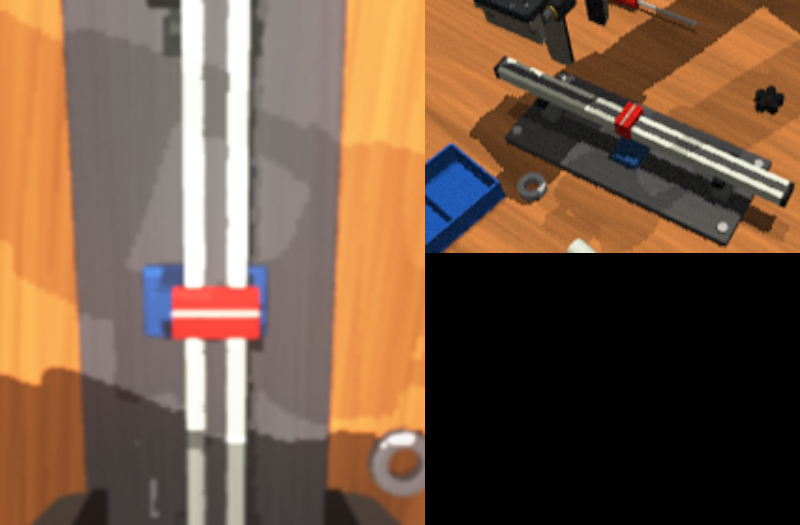

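The picture shows the marker over the ridge, with the white line at about (256,146) in wrist pixels, and the bar level. I'll move the wrist camera straight above the ridge for a parallax-free check.

```bash
python3 - <<'E'
from h import *
w=bot.read_camera("wrist");o=L(-np.array(w["R"]).T@np.array(w["t"]))[0];print("cam",o.round(4))
p=L(bot.current_ee_pos())[0]
bot.line_to(W([.0027,p[1]-o[1],.19]),max_speed=.15);bot.hold(.3)
w=bot.read_camera("wrist");print("cam",L(-np.array(w["R"]).T@np.array(w["t"]))[0].round(4))
a,b=proj(w,W([.003,0,.089]))[0],proj(w,W([-.02,0,.06]))[0];print(a,b,proj(w,W([.003,.01,.089]))[0])
np.save("w.npy",w["pixels"])
u,v=int(a[0]),int(a[1])
im=w["pixels"][v-35:v+35,u-45:u+45];print("origin",u-45,v-35)
s=bot.read_camera("scene")
print("bar ends level pred",[proj(s,W([.003,.005+k*.2,.069]))[0].round(1) for k in(-1,1)])
s0=s["pixels"][120:255,110:310]
cv2.imwrite("pics/m6.png",np.vstack([cv2.resize(im,(450,350),interpolation=cv2.INTER_CUBIC),cv2.resize(s0,(450,240),interpolation=cv2.INTER_CUBIC)]))
E
```

```text
cam [0.003  0.0168 0.3597]
cam [0.003  0.0004 0.3597]
[256.27783008 126.54953857] [234.70622692 126.49254265] [256.2869453  115.73065413]
origin 211 91
bar ends level pred [array([149.3, 154.9]), array([302.8, 223.4])]
```

View pics/m6.png

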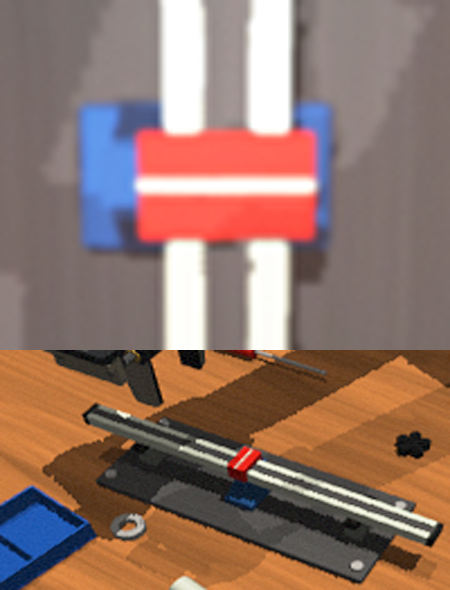

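In the overhead view the white line is at about row 128.2 and the ridge centre at about row 126.1. That puts the line about −2 mm from the ridge centre, inside ±6 mm. In the scene view both bar ends match the level prediction to within about 2 px. The gripper is clear, so I'm handing in.

```bash
python3 - <<'E'
from h import *
def ends():
    m=state(); return m[1]
a=ends();bot.hold(.5);b=ends();print(a,b,bot.current_clock())
bot.job_done()
E
```

```text
(np.int32(52), array([220.34615385, 182.23076923])) (np.int32(54), array([220.33333333, 182.22222222])) 33.525
the job is handed in; nothing more can be done
```

The bar is balanced level on the ridge with the red marker over it, and I handed the job in at about 33.5 s of the 67 s allowed. No verdict was reported.

**What I did:**
- I pushed the bar's tail end with closed fingers, first by about 15 mm and then in 6 mm steps, backing off after each step to check for tipping.
- It tipped up after about 69 mm of sliding and stayed level untouched. I then nudged it about 1.5 mm further to centre its balance point on the land.
- I pinched the marker at 3 N, slid it about 135 mm to the ridge, let go and backed away.

**Last checks:**
- **Marker:** seen from directly above, the white line stood about 2 mm to the −y side of the ridge centre; the limit is ±6 mm.
- **Level:** both bar ends matched the level prediction in the scene picture to about 0.5 px vertically. The tail end was 1.6 px off sideways, which fits the calibration error.
- **At rest:** the marker's image moved less than 0.02 px over the last 0.5 s, and the gripper was clear of the bar.
- **Forces:** the highest wrist reading I printed was about 4 N. I had no direct reading of the load on the ridge.
- **Disagreement:** the tip check read only about 0.7 instead of 1 when the bar was level, and about −0.2 instead of 0 when it was tilted. I put this down to camera bias and confirmed level from the pictures.

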